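Party drawer: pull it out to its stop and stow the balloon weights

ROBOT

A 6-joint arm with a two-finger parallel gripper is mounted at the origin on the work surface. World frame = base frame: x ahead of the robot, y to its left, z up, the work surface at z = 0. Lengths are in m, angles in rad, forces in N, time in s.
With the tool pointing down it reaches from about 0.3 to 0.875 m from the base axis. Payload 6.4 kg.
Tool frame: the origin (TCP) lies midway between the tips of the shut fingers; the grasp point (between the pads) lies 19 mm behind it; z points along the fingers, y is the line along which they close (so a half turn about z gives the same grasp; the last joint's range is limited). The gripper opens to 85 mm and grips with 20 to 120 N. Pads are 22 mm wide; open, the fingers measure 114 mm over their backs; the gripper's body (76 mm by 85 mm) begins 54 mm behind the grasp point. The pads swing forward as they close: fully open they stand 13 mm farther back than shut.
Start: joints at [0.919, 0.181, 1.607, -0, 1.354, -0.206], TCP at [0.248, 0.519, 0.231] pointing down, gripper open.
Joint ranges: [-2.99, 2.99], [-0.89, 2.07], [0.3, 2.58], [-1.14, 4.28], [0, 2.63], [-3.12, 3.12]. Speed limits (rad/s): [2.57, 2.57, 3.01, 3.14, 3.14, 3.14].

INTERFACE

Orientations are given as a unit quaternion [w, x, y, z].
In Python, from bench import ctrl gives the robot as it stands. The module is installed in compiled form; this text tells all that it offers.
- The arm moves only by the tool move_arm, never from a script. Its argument "plan" is one flat list of numbers, 6 for each row, row after row: the shift along the world's x, y, z in units of 50 mm (1.0 is 50 mm), then the turn, a rotation vector about the world's x, y, z in rad. A call has 1 to 10 rows; each row is the pose to reach, as a shift and turn from the pose commanded when the call began; what a row does not reach only later rows make up. A row lasts 1/8 s, in which the tool goes at most 62.5 mm and 10.7 degrees, less where a joint would pass 70% of its speed; a pose out of reach is approached as far as the arm can. A call with a gripper value outside its range is refused whole. "grip" is the finger opening in mm, from 0 to 85.4, set as the call begins (left out, the last holds). The fingers move at their own pace and stop on an object; the grip force is fixed at half the most. Time passes only in rows, so rows that repeat a pose let the fingers close. It gives the time, the measured TCP pose, the force, the opening and the grip force at its end, in the units of the state.
- ctrl.get_obs(): the state, without advancing time (a new reading comes with each control period).
- ctrl.camera(name): name is "side" or "top"; returns a dict with "pixels" (420x560x3 uint8, red, green, blue), "fx", "fy", "cx", "cy" (pixels), "dist_coeffs" ([k1, k2, p1, p2, k3] as OpenCV has them; the pictures are not rectified), "origin" and "attitude" of the camera in the world. Camera axes: x right, y down, z forward; pixel columns grow to the right and rows downward; lengths in m; the calibration is good to about 2 mm. A picture is of the moment at which its call begins. There is no depth.
- ctrl.hand_in(): hands the job in; it is judged then, once.
The state is a dict: "time_s": time; "q": joint angles; "dq": joint speeds; "joint_efforts": joint torques, N m; "eef_pos": TCP position; "eef_rot": TCP orientation; "wrist_force": force on the tool from outside, world axes, zero at the start; "torque": the same for the moment, N m; "opening": opening from 0.0 (shut) to 1.0 (fully open); "grasp_force": force on a finger pad.
Only numpy, scipy, OpenCV 4.12 (cv2) and the standard library are available. Lean on these libraries where they do the work, as an engineer would, in place of code of your own. Each camera call takes 0.05 s, during which the arm holds its last target. There are 200 camera calls.

TASK

Hook the handle of the little chest's drawer and slide the drawer out all the way to its stop, gently, without yanking hard at the chest. Then stow the two ring weights on the steel post inside it: the wide yellow ring first, flat on the drawer floor, and the smaller blue ring flat on top of it. Leave the drawer fully open, and do not disturb the pump, the black holders or the jar.

Things in the scene. Friction and masses are not known exactly. Their poses are not given: they have to be found in the camera images.
- chest: low oak chest, fixed, 284 wide x 96 high. Origin: on the shelf, midway across, 50 behind the closed drawer's face. +x points into the chest; the drawer slides out along -x. The 8 thick top board (underside 88 high) juts 27 in front of the closed face, roofing the gap behind the handle: a vertical finger does not fit behind the bar, one leaning 25 to 40 deg, tip towards the chest, does.
- drawer (a joint): drawer opening in m, 0 shut, growing as it is pulled out. Runs stiffly (a few N), stays where left. Comes out somewhere between 120 and 170 mm; the end stop is not marked and must be felt. Front 254 wide, 12 thick, its top edge 80 above the shelf; inside 230 wide, side walls 58 above the shelf.
- handle (a point): middle of the handle bar: dark steel, round, 10 thick, 120 long, level and parallel to the drawer face, its axis 45 in front of the face and 53 above the shelf, legs at both ends; 40 of free gap between bar and face. Axes as the chest's. Moves with the drawer.
- post_foot (a point): foot of the upright steel post on the drawer floor (18 above the shelf): post 16 diameter, 50 high, its top 6 tapered. It stands 60 behind the drawer's outer face, midway between the sides. Moves with the drawer; under the chest top until the drawer is out.
- yellow_ring: yellow plastic ring weight lying flat on the shelf: 56 outer diameter, 22 hole, 20 thick, about 100 g. Origin: centre of its underside, z up through the hole.
- blue_ring: blue plastic ring weight lying flat on the shelf: 46 outer diameter, 22 hole, 20 thick, about 60 g. Origin: centre of its underside, z up through the hole.
- pump: blue electric balloon pump, round, 156 diameter, 146 high with its carrying handle; bystander. Origin: centre of its underside.
- holder_a: matte black ceramic candle holder, 76 diameter, 75 high; bystander. Origin: centre of its underside.
- holder_b: matte black ceramic candle holder like the other; bystander. Origin: centre of its underside.
- jar: clear glass jar with a flip-top lid, 94 diameter, 130 high; bystander. Origin: centre of its underside.
There are look-alikes about, which are no part of the job. Several things have the shape of the yellow_ring; the one meant has the colours described above.

How it is judged:
On the way, in this order (a step that is already met when the one before it is completed fails the run):
1. the drawer has been pulled out to its stop (within 3 mm) with both rings still off the post (value of joint drawer above 0.142 m and horizontal distance between each of yellow_ring, blue_ring and post_foot above 0.06 m), for 0.2 s.
2. the yellow ring is home on the post, flat on the drawer floor, and let go, before the blue ring is on the post (horizontal distance between yellow_ring and post_foot below 0.006 m and z of yellow_ring in the frame of post_foot between -0.003 and 0.004 m and angle between yellow_ring's own z axis and vertical below 0.1 rad and linear speed of yellow_ring below 0.02 m/s and contact force between the fingers and yellow_ring below 0.2 N and horizontal distance between blue_ring and post_foot above 0.06 m), for 0.2 s.
At the end, for the whole second after the job is handed in: The drawer is still open to within 10 mm of its stop; the yellow ring lies flat (within 4 mm in height) on the drawer floor around the post, the blue ring flat on the yellow one around the post, both level within 0.1 rad, within 6 mm of the post's axis, at rest and let go (value of joint drawer above 0.135 m and horizontal distance between each of yellow_ring, blue_ring and post_foot below 0.006 m and z of yellow_ring in the frame of post_foot between -0.003 and 0.004 m and angle between each of yellow_ring, blue_ring's own z axis and vertical below 0.1 rad and z of blue_ring in the frame of post_foot between 0.017 and 0.0245 m and linear speed of each of yellow_ring, blue_ring below 0.02 m/s and contact force between the fingers and yellow_ring below 0.2 N and contact force between the fingers and blue_ring below 0.2 N); the robot touches nothing.
It fails at once if the robot presses or pulls on the chest or its drawer with more than 30 N (contact force between any of the fingers, the arm and chest above 30 N).
It fails at once if a bystander (pump, black holders, jar) is shifted by more than 15 mm or tipped (distance of any of pump, holder_a, holder_b, jar from where it was at the start of the episode above 0.015 m or angle between any of pump, holder_a, holder_b, jar's own z axis and vertical above 0.2 rad).
It also fails if it takes over 67 s, if anything falls off the work surface, if the arm or the gripper's body presses on something with over 40 N, if the wrist force passes 120 N, or if a joint passes its speed limit or range.

## Working session

There is one attempt and no reset: what is moved stays moved. The work goes in short steps, Python scripts to look and compute and a tool call to move; the robot and the scene stay as the last step left them, time stands still between calls to the robot, and variables do not carry over. Pictures are saved under pics/ and viewed, at most 10 in all, crops included, and the job is handed in when it is done.

Besides the shell and the picture viewer there is one more tool, called by a JSON object that holds its "fn" and its "kwargs". move_arm: Moves the arm, as the interface text tells. Its arguments: {"type":"object","properties":{"plan":{"type":"array"},"grip":{"type":"number"}},"required":["plan"]}

```bash
mkdir -p pics; cat > h.py <<'E'
import numpy as np, cv2
from bench import ctrl
from scipy.spatial.transform import Rotation as R
def cam(n):
    c=ctrl.camera(n); c['K']=np.array([[c['fx'],0,c['cx']],[0,c['fy'],c['cy']],[0,0,1.]])
    a=np.array(c['attitude'],float); c['R']=a if a.shape==(3,3) else R.from_quat(a[[1,2,3,0]]).as_matrix()
    c['o']=np.array(c['origin'],float); c['d']=np.array(c['dist_coeffs'],float); return c
def save(c,f): cv2.imwrite('pics/'+f,c['pixels'][:,:,::-1])
def ray(c,uv,z):
    p=cv2.undistortPoints(np.array(uv,float).reshape(-1,1,2),c['K'],c['d'])[:,0]
    d=np.c_[p,np.ones(len(p))]@c['R'].T
    return c['o']+d*((z-c['o'][2])/d[:,2])[:,None]
def proj(c,P):
    rv=cv2.Rodrigues(c['R'].T)[0]; return cv2.projectPoints(np.array(P,float).reshape(-1,1,3),rv,-c['R'].T@c['o'],c['K'],c['d'])[0][:,0]
E
python3 - <<'E'
from h import *
for n in('top','side'):
    c=cam(n); save(c,n+'0.png'); print(n,c['attitude'],c['o'],c['fx'],c['d'])
print(ctrl.get_obs())
E
```

```text
top [ 0.03263781 -0.70130518  0.7110542  -0.0388297 ] [0.48503133 0.00601253 1.04213295] 392.01393288004385 [-0.09944149  0.          0.          0.          0.        ]
side [-0.33873654  0.92980639 -0.13457715  0.05105519] [ 0.28803881 -0.8873072   1.16931807] 465.6895430656713 [-0.14051463  0.          0.          0.          0.        ]
{'time_s': 0.1, 'q': array([ 9.18685044e-01,  1.81482886e-01,  1.60786789e+00, -1.41026697e-05,
        1.35383174e+00, -2.06310690e-01]), 'dq': array([ 0.00046055, -0.00252817, -0.0012266 ,  0.00069857, -0.00012035,
       -0.00346477]), 'joint_efforts': array([-1.10852929e-03, -4.45880985e+01, -3.52240348e+01, -3.22979367e-04,
        4.18367505e-03,  3.95564268e-05]), 'eef_pos': array([0.24761983, 0.51840935, 0.23048457]), 'eef_rot': array([-3.24552902e-04,  2.21057538e-01,  9.75260444e-01, -7.25691242e-04]), 'wrist_force': array([ 0.70344396, -0.13320772,  0.05507627]), 'torque': array([0.01325928, 0.02664062, 0.03669247]), 'grasp_force': 0.0, 'opening': 0.9995067896222017}
```

View pics/top0.png

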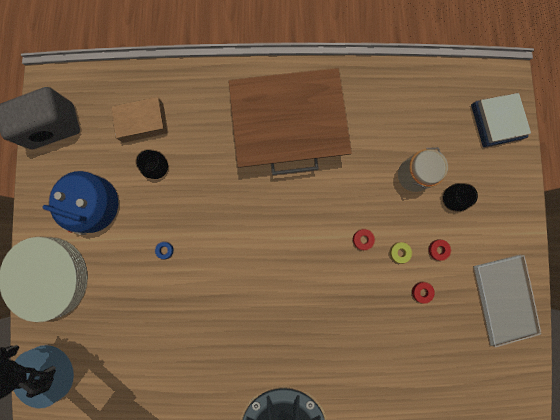

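View pics/side0.png

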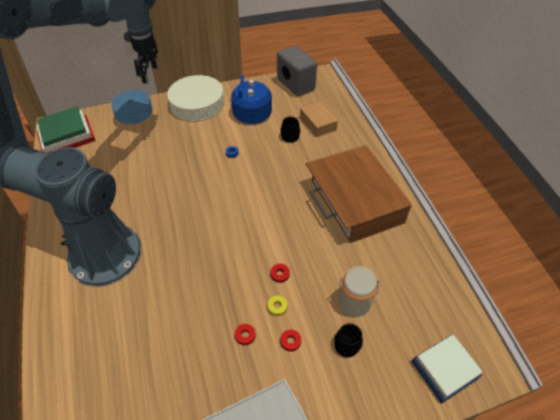

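The top view shows the chest at about (290,118), with the handle at (294,169), the yellow ring at (401,253) and the blue ring at (164,250). The side view shows the same layout, with the arm clear of everything.

```bash
cat > meas.py <<'E'
from h import *
def mask(c,lo,hi,box=None):
    h=cv2.cvtColor(c['pixels'],cv2.COLOR_RGB2HSV); m=cv2.inRange(h,lo,hi)
    if box: 
        k=np.zeros_like(m); x0,y0,x1,y1=box; k[y0:y1,x0:x1]=255; m&=k
    return m
def ringpos(c,lo,hi,box,z=.01):
    m=mask(c,lo,hi,box); cs,_=cv2.findContours(m,cv2.RETR_EXTERNAL,cv2.CHAIN_APPROX_NONE)
    k=max(cs,key=cv2.contourArea); (e,ax,an)=cv2.fitEllipse(k); return e,ax,ray(c,[e],z)[0]
Y=((24,120,90),(36,255,255)); B=((100,120,60),(120,255,255))
E
python3 - <<'E'
from meas import *
c=cam('top'); s=cam('side')
print('Yt',ringpos(c,*Y,(380,230,420,275)));print('Ys',ringpos(s,*Y,(260,285,300,320)))
print('Bt',ringpos(c,*B,(145,230,185,270)));print('Bs',ringpos(s,*B,(220,140,245,163)))
# chest top contour
m=mask(c,(0,60,30),(14,255,150),(215,55,365,170)); cs,_=cv2.findContours(m,cv2.RETR_EXTERNAL,cv2.CHAIN_APPROX_SIMPLE)
k=max(cs,key=cv2.contourArea); r=cv2.approxPolyDP(cv2.convexHull(k),5,True)[:,0]; print(r,cv2.contourArea(k)); P=ray(c,r,.096); print(P)
b=cv2.boxPoints(cv2.minAreaRect(k)); print(ray(c,b,.096))
im=cv2.resize(c['pixels'][140:190,220:370],None,fx=5,fy=5,interpolation=cv2.INTER_CUBIC)
im2=cv2.resize(s['pixels'][140:245,290:420],None,fx=5,fy=5,interpolation=cv2.INTER_CUBIC)
cv2.imwrite('pics/c.png',cv2.vconcat([im[:,:650],im2])[:600,:,::-1])
E
```

```text
Yt ((401.2040100097656, 252.31837463378906), (19.94256019592285, 20.36682891845703), array([ 0.45741698, -0.31854779,  0.01      ]))
Ys ((277.0402526855469, 304.6127624511719), (18.606962203979492, 19.75771141052246), array([ 0.45857552, -0.3140242 ,  0.01      ]))
Bt ((163.47071838378906, 250.20962524414062), (15.694973945617676, 16.14330291748047), array([0.47202162, 0.30965129, 0.01      ]))
Bs ((231.76905822753906, 151.5029754638672), (9.400795936584473, 10.440529823303223), array([0.47374252, 0.3093133 , 0.01      ]))
[[351 153]
 [240 169]
 [226 100]
 [229  80]
 [338  68]] 9787.0
[[ 0.70607633 -0.17626045  0.096     ]
 [ 0.66912501  0.09798274  0.096     ]
 [ 0.84621526  0.13330011  0.096     ]
 [ 0.89932524  0.12612467  0.096     ]
 [ 0.92902474 -0.15186351  0.096     ]]
[[ 0.90223432  0.14037515  0.096     ]
 [ 0.93848379 -0.15883482  0.096     ]
 [ 0.70053754 -0.17796343  0.096     ]
 [ 0.66766087  0.1112149   0.096     ]]
```

View pics/c.png

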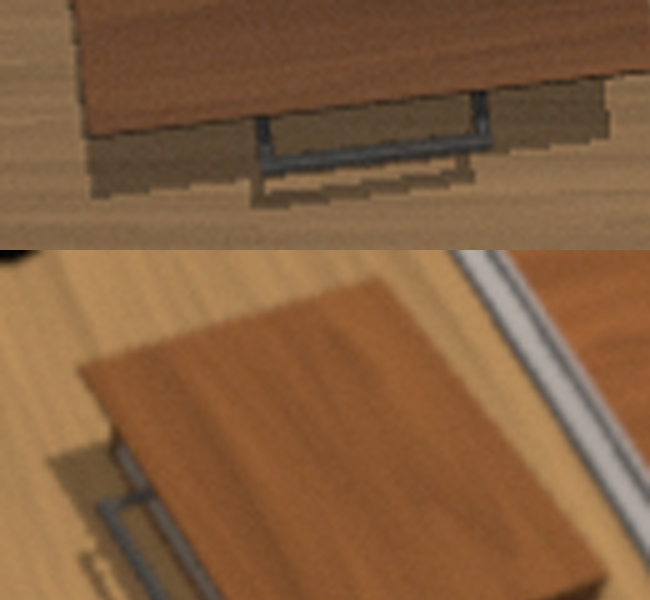

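The crop's upper half shows the bar from about (272.4,173) to (318,168.6) in top-image pixels. The front edge of the chest top runs from (237.6,167) to about (350.5,154).

```bash
python3 - <<'E'
from h import *
c=cam('top'); 
b=ray(c,[[272.4,172.8],[318,168.4]],.053); f=ray(c,[[237.6,166.8],[350.5,154]],.096)
print(b,f)
for v in (b,f):
    d=v[0]-v[1]; print(np.linalg.norm(d),np.degrees(np.arctan2(d[1],d[0]))-90,v.mean(0))
th=np.arctan2(*( (f[0]-f[1])[[1,0]]))-np.pi/2
xa=np.array([np.cos(th),np.sin(th)]); ya=np.array([-xa[1],xa[0]])
print('angle',th,'bar in chest axes',b[:,:2]@np.c_[xa,ya],'front',f[:,:2]@np.c_[xa,ya])
E
```

```text
[[ 0.666466    0.01924934  0.053     ]
 [ 0.67649951 -0.0978597   0.053     ]] [[ 0.67469503  0.10386969  0.096     ]
 [ 0.70355832 -0.17492103  0.096     ]]
0.11753807407016023 4.896953861820776 [ 0.67148275 -0.03930518  0.053     ]
0.280280846442693 5.9107903918415445 [ 0.68912667 -0.03552567  0.096     ]
angle 0.10316275373288075 bar in chest axes [[ 0.66490498 -0.04948558]
 [ 0.66282528 -0.16700526]] front [[ 0.68180446  0.03383746]
 [ 0.68180446 -0.24644339]]
```

```bash
cat >> h.py <<'E'
def cur():
    o=ctrl.get_obs(); q=o['eef_rot']; return o,np.array(o['eef_pos']),R.from_quat(np.array(q)[[1,2,3,0]])
def tool(yaw,lean,az):  # tool y at angle yaw, z leaning by lean toward azimuth az
    z=np.array([np.sin(lean)*np.cos(az),np.sin(lean)*np.sin(az),-np.cos(lean)])
    y=np.array([np.cos(yaw),np.sin(yaw),0]); y-=z*(y@z); y/=np.linalg.norm(y)
    return R.from_matrix(np.c_[np.cross(y,z),y,z])
def delta(p,Rt):
    o,p0,R0=cur(); print('d',np.round((np.array(p)-p0)/.05,3),np.round((Rt*R0.inv()).as_rotvec(),3))
E
python3 - <<'E'
from h import *
a=.1; Rt=tool(a+np.pi/2,np.radians(35),a)
delta([.60,-.046,.19],Rt); delta([.6426,-.042,.130],Rt); delta([.6994,-.0361,.048],Rt)
E
```

```text
d [  7.045 -11.292  -0.817] [-0.106 -0.609  0.529]
d [  7.897 -11.212  -2.017] [-0.106 -0.609  0.529]
d [  9.033 -11.094  -3.657] [-0.106 -0.609  0.529]
```

{"fn": "move_arm", "kwargs": {"plan": [3.5,-5.6,0,-0.05,-0.3,0.26,7.0,-11.3,-0.8,-0.106,-0.609,0.529,7.0,-11.3,-0.8,-0.106,-0.609,0.529,7.0,-11.3,-0.8,-0.106,-0.609,0.529,7.0,-11.3,-0.8,-0.106,-0.609,0.529,7.0,-11.3,-0.8,-0.106,-0.609,0.529,7.0,-11.3,-0.8,-0.106,-0.609,0.529,7.0,-11.3,-0.8,-0.106,-0.609,0.529,7.0,-11.3,-0.8,-0.106,-0.609,0.529,7.0,-11.3,-0.8,-0.106,-0.609,0.529], "grip": 0}}

```text
time_s: 1.5
eef_pos: [0.5693, -0.0007, 0.1953]
eef_rot: [0.301, -0.048, 0.952, 0.015]
wrist_force: [0.8, 1.0, -0.4]
opening: -0.001
grasp_force: 0.0
```

```bash
python3 - <<'E'
from h import *
a=.1; Rt=tool(a+np.pi/2,np.radians(35),a)
o,p,r=cur(); print(o['time_s'],p,o['q'],r.as_matrix()[:,2],o['wrist_force'],o['opening'])
delta([.6426,-.042,.130],Rt); delta([.6994,-.0361,.048],Rt)
E
```

```text
1.5 [ 0.56933421 -0.00065306  0.19530758] [-0.35758674 -0.14653721  2.14364175  0.44481485  0.630192   -2.32129493] [ 0.57177127  0.05705076 -0.81842705] [ 0.84712762  0.9692327  -0.43676522] -0.0007760521281079224
d [ 1.465 -0.827 -1.306] [0.    0.001 0.   ]
d [ 2.601 -0.709 -2.946] [0.    0.001 0.   ]
```

{"fn": "move_arm", "kwargs": {"plan": [0.5,-0.8,0,0,0,0,1.0,-0.8,-0.6,0,0,0,1.4,-0.8,-1.3,0,0,0,1.4,-0.8,-1.3,0,0,0,1.4,-0.8,-1.3,0,0,0]}}

```text
time_s: 2.12
eef_pos: [0.6384, -0.0382, 0.1306]
eef_rot: [0.3, -0.048, 0.952, 0.015]
wrist_force: [-0.4, 0.3, 0.1]
opening: -0.002
grasp_force: 0.0
```

```bash
python3 - <<'E'
from h import *
a=.1; Rt=tool(a+np.pi/2,np.radians(35),a)
o,p,r=cur(); print(o['time_s'],p,r.as_matrix()[:,2],o['wrist_force'],o['opening'])
delta([.6426,-.042,.130],Rt); delta([.6994,-.0361,.048],Rt)
c=cam('top');s=cam('side'); u=proj(c,[p,[.6715,-.039,.053]]);v=proj(s,[p,[.6715,-.039,.053],[.682,.02,.096]]);print(u,v)
im=cv2.resize(c['pixels'][120:200,240:370],None,fx=5,fy=5); x,y=150,270
im2=cv2.resize(s['pixels'][130:250,270:400],None,fx=5,fy=5)
cv2.imwrite('pics/pre.png',im2[:,:,::-1])
E
```

```text
2.125 [ 0.63839848 -0.03816941  0.13058895] [ 0.57078503  0.05782362 -0.81906097] [-0.43435918  0.31156389  0.08220949] -0.001901907005229628
d [ 0.084 -0.077 -0.012] [-0.     0.    -0.001]
d [ 1.22   0.041 -1.652] [-0.     0.    -0.001]
[[296.40911879 178.29167993]
 [295.1208408  170.5798957 ]] [[308.86018373 189.5251184 ]
 [317.66390231 203.93274133]
 [315.40889703 180.47438883]]
```

View pics/pre.png

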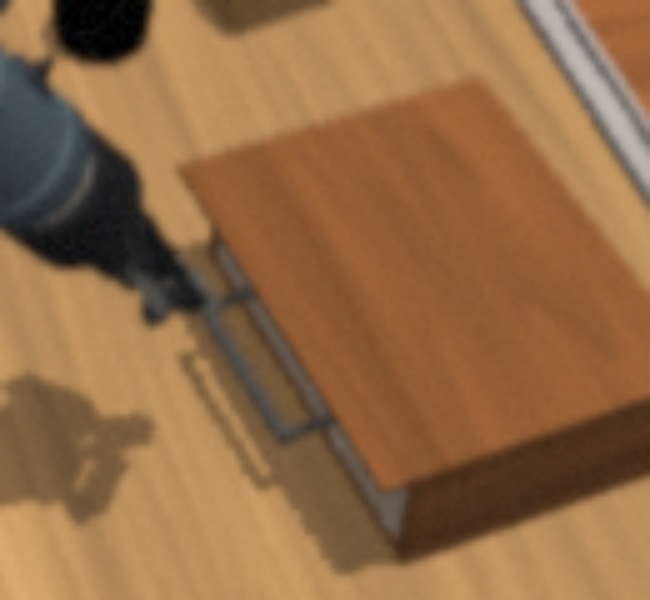

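The tip is just in front of and above the bar. In the side view the bar's middle is at about (319,204), against a prediction of (318,204), so the estimate is good.

{"fn": "move_arm", "kwargs": {"plan": [0.1,-0.05,0,0,0,0,0.3,-0.03,-0.28,0,0,0,0.5,-0.01,-0.56,0,0,0,0.7,0.0,-0.84,0,0,0,0.87,0.02,-1.1,0,0,0,1.06,0.04,-1.37,0,0,0,1.25,0.05,-1.64,0,0,0,1.25,0.05,-1.64,0,0,0]}}

```text
time_s: 3.22
eef_pos: [0.7013, -0.0358, 0.048]
eef_rot: [0.3, -0.048, 0.953, 0.015]
wrist_force: [0.4, 0.2, 0.1]
opening: -0.001
grasp_force: 0.0
```

{"fn": "move_arm", "kwargs": {"plan": [-0.06,-0.006,0,0,0,0,-0.12,-0.012,0,0,0,0,-0.2,-0.02,0,0,0,0,-0.3,-0.03,0,0,0,0,-0.4,-0.04,0,0,0,0,-0.5,-0.05,0,0,0,0]}}

```text
time_s: 3.98
eef_pos: [0.6767, -0.0388, 0.0492]
eef_rot: [0.301, -0.048, 0.952, 0.015]
wrist_force: [3.4, 0.6, 4.6]
opening: 0.002
grasp_force: 3.5
```

{"fn": "move_arm", "kwargs": {"plan": [-0.12,-0.012,0,0,0,0,-0.24,-0.024,0,0,0,0,-0.36,-0.036,0,0,0,0,-0.48,-0.048,0,0,0,0,-0.6,-0.06,0,0,0,0,-0.72,-0.072,0,0,0,0,-0.84,-0.084,0,0,0,0,-0.96,-0.096,0,0,0,0]}}

```text
time_s: 4.97
eef_pos: [0.6288, -0.0439, 0.0492]
eef_rot: [0.301, -0.048, 0.952, 0.014]
wrist_force: [4.1, -0.4, 6.3]
opening: 0.001
grasp_force: 3.5
```

```bash
python3 - <<'E'
from h import *
s=cam('side'); im2=cv2.resize(s['pixels'][130:250,260:390],None,fx=4,fy=4)
cv2.imwrite('pics/pull.png',im2[:,:,::-1])
E
```

```text
(no output)
```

View pics/pull.png

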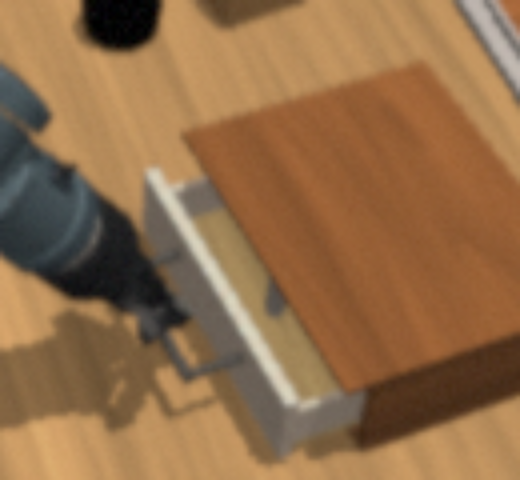

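The drawer is sliding out with the finger hooked behind the bar, and the post is visible. It takes about 6–7 N.

{"fn": "move_arm", "kwargs": {"plan": [-0.13,-0.013,0,0,0,0,-0.26,-0.026,0,0,0,0,-0.39,-0.039,0,0,0,0,-0.52,-0.052,0,0,0,0,-0.65,-0.065,0,0,0,0,-0.78,-0.078,0,0,0,0,-0.9,-0.09,0,0,0,0,-1.0,-0.1,0,0,0,0,-1.08,-0.108,0,0,0,0]}}

```text
time_s: 6.15
eef_pos: [0.5747, -0.0496, 0.049]
eef_rot: [0.301, -0.047, 0.952, 0.014]
wrist_force: [5.2, -1.9, 6.2]
opening: -0.001
grasp_force: 3.4
```

{"fn": "move_arm", "kwargs": {"plan": [-0.05,-0.005,0,0,0,0,-0.1,-0.01,0,0,0,0,-0.15,-0.015,0,0,0,0,-0.2,-0.02,0,0,0,0]}}

```text
time_s: 6.65
eef_pos: [0.5648, -0.0507, 0.049]
eef_rot: [0.301, -0.048, 0.952, 0.014]
wrist_force: [4.1, -2.1, 5.1]
opening: -0.0
grasp_force: 3.4
```

{"fn": "move_arm", "kwargs": {"plan": [-0.04,-0.004,0,0,0,0,-0.08,-0.008,0,0,0,0,-0.12,-0.012,0,0,0,0,-0.16,-0.016,0,0,0,0]}}

```text
time_s: 7.15
eef_pos: [0.5569, -0.0515, 0.049]
eef_rot: [0.301, -0.047, 0.952, 0.014]
wrist_force: [4.2, -1.8, 5.7]
opening: -0.002
grasp_force: 3.4
```

{"fn": "move_arm", "kwargs": {"plan": [-0.03,-0.003,0,0,0,0,-0.06,-0.006,0,0,0,0]}}

```text
time_s: 7.4
eef_pos: [0.5539, -0.0519, 0.049]
eef_rot: [0.301, -0.047, 0.952, 0.014]
wrist_force: [5.3, -1.5, 5.8]
opening: 0.003
grasp_force: 3.3
```

{"fn": "move_arm", "kwargs": {"plan": [-0.03,-0.003,0,0,0,0,-0.06,-0.006,0,0,0,0]}}

```text
time_s: 7.65
eef_pos: [0.5509, -0.0522, 0.049]
eef_rot: [0.301, -0.047, 0.952, 0.014]
wrist_force: [4.6, -1.7, 4.9]
opening: -0.003
grasp_force: 3.3
```

{"fn": "move_arm", "kwargs": {"plan": [-0.03,-0.003,0,0,0,0,-0.06,-0.006,0,0,0,0]}}

```text
time_s: 7.9
eef_pos: [0.5496, -0.0524, 0.0502]
eef_rot: [0.303, -0.048, 0.952, 0.015]
wrist_force: [19.5, 4.2, 0.5]
opening: 0.001
grasp_force: 8.5
```

{"fn": "move_arm", "kwargs": {"plan": [-0.02,-0.002,0,0,0,0,-0.04,-0.004,0,0,0,0]}}

```text
time_s: 8.15
eef_pos: [0.5489, -0.0528, 0.0513]
eef_rot: [0.304, -0.048, 0.951, 0.014]
wrist_force: [24.6, 5.0, -0.5]
opening: 0.001
grasp_force: 10.2
```

{"fn": "move_arm", "kwargs": {"plan": [-0.02,-0.002,0,0,0,0,-0.04,-0.004,0,0,0,0]}}

```text
time_s: 8.4
eef_pos: [0.5481, -0.0533, 0.0523]
eef_rot: [0.305, -0.048, 0.951, 0.014]
wrist_force: [28.7, 5.5, 1.2]
opening: 0.0
grasp_force: 12.2
```

The stop is clear: force jumped from 7 N to 29 N at x≈0.549. I'll back off at once and withdraw along the finger axis.

{"fn": "move_arm", "kwargs": {"plan": [0.1,0.01,0,0,0,0,0.2,0.02,0,0,0,0,0.2,0.02,0,0,0,0]}}

```text
time_s: 8.78
eef_pos: [0.552, -0.0501, 0.047]
eef_rot: [0.299, -0.048, 0.953, 0.016]
wrist_force: [1.9, 0.7, 0.3]
opening: 0.003
grasp_force: 0.9
```

{"fn": "move_arm", "kwargs": {"plan": [0.06,0.006,0,0,0,0,-0.11,-0.01,0.25,0,0,0,-0.4,-0.04,0.66,0,0,0,-0.8,-0.08,1.23,0,0,0,-1.1,-0.1,1.64,0,0,0,-1.1,-0.1,3,0,0,0,-1.1,-0.1,3,0,0,0]}}

```text
time_s: 9.65
eef_pos: [0.4999, -0.0572, 0.203]
eef_rot: [0.304, -0.048, 0.951, 0.012]
wrist_force: [1.1, -0.5, -0.3]
opening: -0.002
grasp_force: 0.0
```

```bash
python3 - <<'E'
from meas import *
o,p,r=cur(); print(p,o['wrist_force'])
Rt=tool(np.pi/2+.1,0,0)
delta([.458,-.3165,.15],Rt)
c=cam('top');s=cam('side'); save(c,'open_t.png')
im=cv2.resize(c['pixels'][110:270,220:420],None,fx=4,fy=4); cv2.imwrite('pics/open.png',im[:600,:,::-1])
print('Yt',ringpos(c,*Y,(380,230,420,275)),'Ys',ringpos(s,*Y,(260,285,300,320)))
E
```

```text
[ 0.4998718  -0.05720889  0.20298453] [ 1.07830293 -0.50461712 -0.32870493]
d [-0.837 -5.186 -1.06 ] [-0.056  0.615 -0.002]
Yt ((401.2040100097656, 252.31837463378906), (19.94256019592285, 20.36682891845703), array([ 0.45741698, -0.31854779,  0.01      ])) Ys ((276.99249267578125, 304.6949768066406), (18.817646026611328, 19.620248794555664), array([ 0.45837819, -0.31422865,  0.01      ]))
```

View pics/open.png

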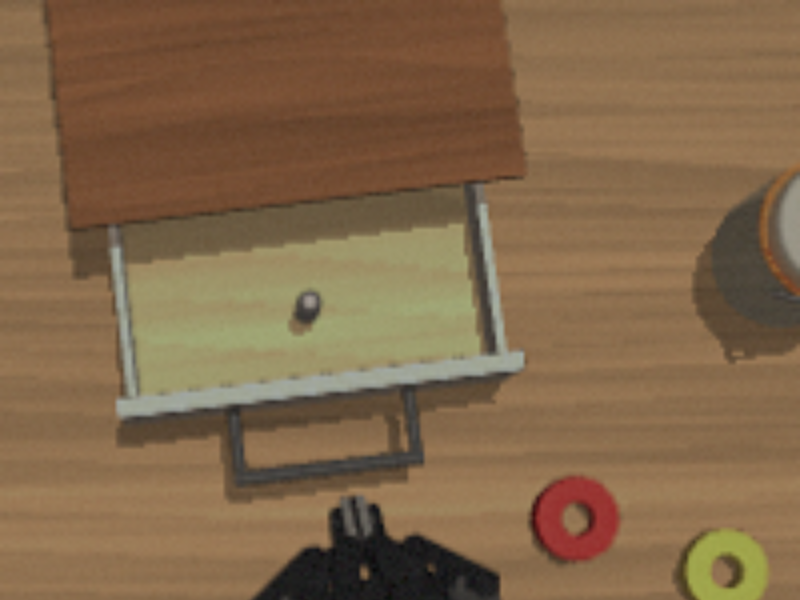

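The drawer is fully open. The post top is at about (297.3,185.5) in the top image, and the yellow ring stands free of the neighbouring red ones.

{"fn": "move_arm", "kwargs": {"plan": [0,-1,0,-0.01,0.15,0,-0.4,-2,0,-0.02,0.3,0,-0.84,-3.2,0,-0.056,0.5,-0.002,-0.84,-4.3,0,-0.056,0.615,-0.002,-0.84,-5.19,-1,-0.056,0.615,-0.002,-0.84,-5.19,-1,-0.056,0.615,-0.002,-0.84,-5.19,-1,-0.056,0.615,-0.002], "grip": 72}}

```text
time_s: 10.62
eef_pos: [0.4549, -0.3137, 0.1455]
eef_rot: [-0.005, -0.048, 0.999, 0.005]
wrist_force: [0.0, -0.6, 0.7]
opening: 0.839
grasp_force: 0.0
```

```bash
python3 - <<'E'
from meas import *
o,p,r=cur(); print(p,o['opening'])
delta([.458,-.3165,.003],tool(np.pi/2+.1,0,0))
c=cam('top');s=cam('side')
print('post top',ray(c,[[297.3,185.5]],.068))
ps=proj(s,[[.6317,-.043,.068],[.6317,-.043,.018]]);print(ps,proj(c,[[.6317,-.043,.068]]))
x,y=ps[0].astype(int); im=cv2.resize(s['pixels'][y-40:y+40,x-50:x+50],None,fx=4,fy=4); 
im2=cv2.resize(s['pixels'][265:345,225:325],None,fx=4,fy=4); print(x-50,y-40)
cv2.imwrite('pics/pg.png',cv2.hconcat([im,im2])[:,:,::-1])
E
```

```text
[ 0.4548978  -0.31367986  0.14548267] 0.8393958323196775
d [ 0.062 -0.056 -2.85 ] [-0.009 -0.01   0.003]
post top [[ 0.63056873 -0.04310408  0.068     ]]
[[306.21505601 204.60555572]
 [305.43042901 214.70093914]] [[297.25022298 185.05490182]]
256 164
```

View pics/pg.png

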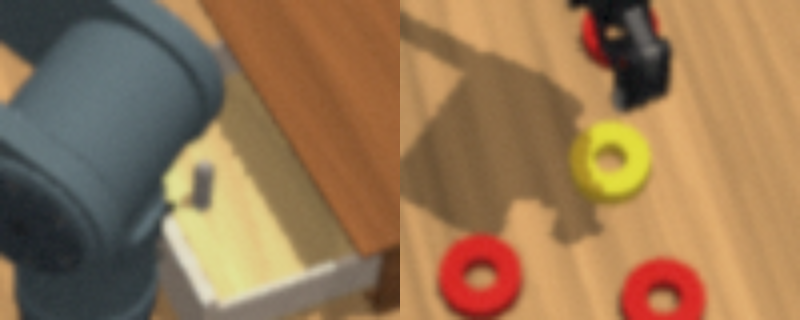

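The left crop shows the post top at (307,205), within a pixel of the prediction. The right crop shows the yellow ring free below the gripper.

{"fn": "move_arm", "kwargs": {"plan": [0.05,-0.05,-0.7,0,0,0,0.05,-0.05,-1.4,0,0,0,0.05,-0.05,-1.9,0,0,0,0.05,-0.05,-1.9,0,0,0,0.05,-0.05,-1.9,0,0,0]}}

```text
time_s: 11.35
eef_pos: [0.4596, -0.318, 0.0549]
eef_rot: [-0.003, -0.049, 0.999, 0.001]
wrist_force: [0.6, 0.2, 1.2]
opening: 0.842
grasp_force: 0.0
```

```bash
python3 - <<'E'
from meas import *
o,p,r=cur(); print(p,o['opening'])
delta([.458,-.3165,.003],tool(np.pi/2+.1,0,0))
E
```

```text
[ 0.45955532 -0.31796028  0.05488136] 0.8417636160039097
d [-0.031  0.029 -1.038] [-0.002 -0.005  0.002]
```

{"fn": "move_arm", "kwargs": {"plan": [-0.03,0.03,-0.4,0,0,0,-0.03,0.03,-0.8,0,0,0,-0.03,0.03,-1.04,0,0,0,-0.03,0.03,-1.04,0,0,0]}}

```text
time_s: 11.85
eef_pos: [0.4571, -0.3161, 0.0012]
eef_rot: [-0.004, -0.048, 0.999, 0.002]
wrist_force: [-0.2, -0.4, 0.1]
opening: 0.846
grasp_force: 0.0
```

{"fn": "move_arm", "kwargs": {"plan": [0,0,0,0,0,0,0,0,0,0,0,0,0,0,0,0,0,0,0,0,0,0,0,0], "grip": 50}}

```text
time_s: 12.35
eef_pos: [0.458, -0.3171, 0.0026]
eef_rot: [-0.003, -0.048, 0.999, 0.001]
wrist_force: [-0.6, 0.6, 6.1]
opening: 0.622
grasp_force: 63.4
```

{"fn": "move_arm", "kwargs": {"plan": [0,0,0.6,0,0,0,0,0,1.4,0,0,0,0,0,2.2,0,0,0,0.6,1,2.4,0,0,0,1.2,2,2.4,0,0,0,1.8,3,2.4,0,0,0,2.4,4,2.4,0,0,0,3,4.8,2.4,0,0,0,3.46,5.46,2.4,0,0,0,3.46,5.46,2.4,0,0,0]}}

```text
time_s: 13.6
eef_pos: [0.6312, -0.0405, 0.1213]
eef_rot: [-0.003, -0.05, 0.999, 0.002]
wrist_force: [0.2, -0.8, -0.8]
opening: 0.626
grasp_force: 63.3
```

{"fn": "move_arm", "kwargs": {"plan": [0,0,-0.5,0,0,0,0,0,-0.5,0,0,0,0,0,-0.5,0,0,0]}}

```text
time_s: 13.98
eef_pos: [0.6299, -0.0439, 0.0965]
eef_rot: [-0.003, -0.048, 0.999, 0.002]
wrist_force: [1.0, -0.3, -1.1]
opening: 0.618
grasp_force: 63.3
```

```bash
python3 - <<'E'
from meas import *
o,p,r=cur(); print(p,o['opening'],o['grasp_force'])
delta([.631,-.044,p[2]],tool(np.pi/2+.1,0,0))
c=cam('top');s=cam('side')
z=p[2]-.003+.01
print(proj(c,[[.631,-.044,z]]),proj(s,[[.631,-.044,z]]))
for d in(c,s):
  try: print(ringpos(d,*Y,(270,150,340,240),z))
  except Exception as e: print(e)
u=proj(c,[[.631,-.044,z]])[0].astype(int); v=proj(s,[[.631,-.044,z]])[0].astype(int); print(u-[50,40],v-[50,40])
f=lambda d,u: cv2.resize(d['pixels'][u[1]-40:u[1]+40,u[0]-50:u[0]+50],None,fx=4,fy=4,interpolation=cv2.INTER_CUBIC)
cv2.imwrite('pics/hold.png',cv2.hconcat([f(c,u),f(s,v)])[:,:,::-1])
E
```

```text
[ 0.62988305 -0.04392301  0.09653861] 0.6180842344163131 63.339284621179104
d [ 0.022 -0.002  0.   ] [-0.004 -0.007  0.004]
[[298.3647305  183.14062773]] [[306.68323643 197.38643752]]
max() iterable argument is empty
OpenCV(4.12.0) /io/opencv/modules/imgproc/src/shapedescr.cpp:361: error: (-201:Incorrect size of input array) There should be at least 5 points to fit the ellipse in function 'fitEllipseNoDirect'

[248 143] [256 157]
```

View pics/hold.png

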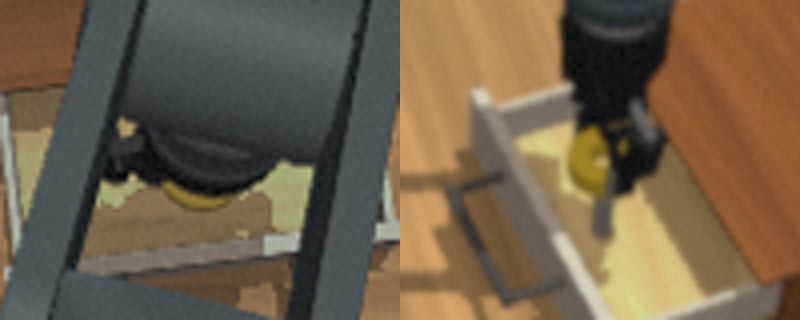

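The ring is held above the post. Its hole is at about (600,160) in the side crop, where (603,161) is expected, but the tilt needs a number.

```bash
python3 - <<'E'
from meas import *
o,p,r=cur(); c=cam('top');s=cam('side')
m=mask(s,(20,170,60),(36,255,255),(285,180,325,215)); 
print(cv2.boundingRect(m))
t=np.linspace(0,2*np.pi,60)
for tilt in (-.6,-.4,-.2,0,.2,.4,.6):   # about world y at ring centre
  z=p[2]-.003+.01
  P=[]
  for h in(-.01,.01):
    q=np.c_[.028*np.cos(t),.028*np.sin(t),0*t+h]; P.append(R.from_rotvec([0,tilt,0]).apply(q)+[p[0],p[1],z])
  P=np.vstack(P); a=proj(s,P); b=proj(c,P); print(tilt,a.min(0).round(1),a.max(0).round(1),'top maxrow',b.max(0).round(1)[1])
m=mask(c,(18,120,40),(36,255,255),(285,185,315,200)); cc=[k.reshape(-1,2) for k in cv2.findContours(m,0,1)[0]]; print([ (k.min(0),k.max(0)) for k in cc if len(k)>3])
print(c['pixels'][190:200,297])
E
```

```text
(299, 188, 14, 18)
-0.6 [296.8 187.4] [316.3 207.1] top maxrow 195.5
-0.4 [296.6 187.6] [316.4 207. ] top maxrow 195.6
-0.2 [296.8 187.8] [316.2 206.8] top maxrow 195.1
0 [297.1 188.1] [316.  206.6] top maxrow 195.3
0.2 [296.7 188.2] [316.4 206.4] top maxrow 195.6
0.4 [296.7 188.2] [316.4 206.4] top maxrow 195.4
0.6 [296.9 188.1] [316.  206.5] top maxrow 194.7
[(array([288, 187], dtype=int32), array([306, 195], dtype=int32))]
[[ 10   6  17]
 [ 78  68  35]
 [143 117  55]
 [139 118  58]
 [118 100  43]
 [ 93  77  49]
 [132 112  81]
 [122 102  75]
 [120  99  71]
 [118  99  70]]
```

The side and top bounds are consistent with a flat, centred ring. I'll lower it onto the post top and watch the force.

{"fn": "move_arm", "kwargs": {"plan": [0.02,0,-0.2,0,0,0,0.02,0,-0.4,0,0,0,0.02,0,-0.5,0,0,0,0.02,0,-0.6,0,0,0,0.02,0,-0.7,0,0,0,0.02,0,-0.7,0,0,0]}}

```text
time_s: 14.92
eef_pos: [0.6306, -0.043, 0.0604]
eef_rot: [-0.004, -0.048, 0.999, 0.003]
wrist_force: [0.4, 0.1, 0.3]
opening: 0.623
grasp_force: 63.4
```

It is threaded with no contact force. I'll continue down to the floor.

{"fn": "move_arm", "kwargs": {"plan": [0,0,-0.15,0,0,0,0,0,-0.3,0,0,0,0,0,-0.45,0,0,0,0,0,-0.6,0,0,0,0,0,-0.72,0,0,0,0,0,-0.76,0,0,0,0,0,-0.76,0,0,0]}}

```text
time_s: 15.8
eef_pos: [0.6309, -0.0431, 0.0227]
eef_rot: [-0.004, -0.048, 0.999, 0.002]
wrist_force: [-0.6, -0.9, -1.2]
opening: 0.625
grasp_force: 63.4
```

{"fn": "move_arm", "kwargs": {"plan": [0,0,-0.02,0,0,0,0,0,-0.03,0,0,0]}}

```text
time_s: 16.05
eef_pos: [0.6311, -0.0432, 0.0216]
eef_rot: [-0.003, -0.048, 0.999, 0.002]
wrist_force: [0.3, 0.9, -0.2]
opening: 0.624
grasp_force: 63.4
```

{"fn": "move_arm", "kwargs": {"plan": [0,0,0,0,0,0,0,0,0,0,0,0,0,0,0,0,0,0,0,0,0,0,0,0], "grip": 68}}

```text
time_s: 16.55
eef_pos: [0.631, -0.0431, 0.0214]
eef_rot: [-0.003, -0.048, 0.999, 0.002]
wrist_force: [-0.6, -0.6, -0.1]
opening: 0.796
grasp_force: 0.0
```

{"fn": "move_arm", "kwargs": {"plan": [0,0,0.3,0,0,0,0,0,0.8,0,0,0,0,0,1.6,0,0,0,0,0,2.4,0,0,0,-1,0,2.4,0,0,0,-2,0.7,2.4,0,0,0,-3,1.4,2.4,0,0,0,-3.16,2.4,2.4,0,0,0,-3.16,3.4,2.4,0,0,0]}}

```text
time_s: 17.68
eef_pos: [0.4725, 0.1281, 0.1429]
eef_rot: [-0.002, -0.048, 0.999, 0.002]
wrist_force: [1.8, 0.3, 0.8]
opening: 0.801
grasp_force: 0.0
```

```bash
python3 - <<'E'
from meas import *
o,p,r=cur(); print(o['time_s'],p,o['opening'])
delta([.4729,.3095,.06],tool(np.pi/2+.1,0,0))
c=cam('top');s=cam('side')
for d in(c,s):
  try: print(ringpos(d,(24,170,90),(36,255,255),(270,150,340,240),.028))
  except Exception as e: print(e)
for d in(c,s): print(proj(d,[[.631,-.044,.028]]))
f=lambda d,u: cv2.resize(d['pixels'][u[1]-40:u[1]+40,u[0]-50:u[0]+50],None,fx=4,fy=4,interpolation=cv2.INTER_CUBIC)
cv2.imwrite('pics/placed.png',cv2.hconcat([f(c,(298,185)),f(s,(307,205))])[:,:,::-1])
E
```

```text
17.675 [0.47246634 0.12805067 0.14288506] 0.8008516538464714
d [ 0.009  3.629 -1.658] [-0.005 -0.005  0.004]
max() iterable argument is empty
((305.5994567871094, 212.42274475097656), (13.191832542419434, 15.198973655700684), array([ 0.63213248, -0.04186824,  0.028     ]))
[[296.91084227 187.60497292]]
[[305.47478656 213.01398173]]
```

View pics/placed.png

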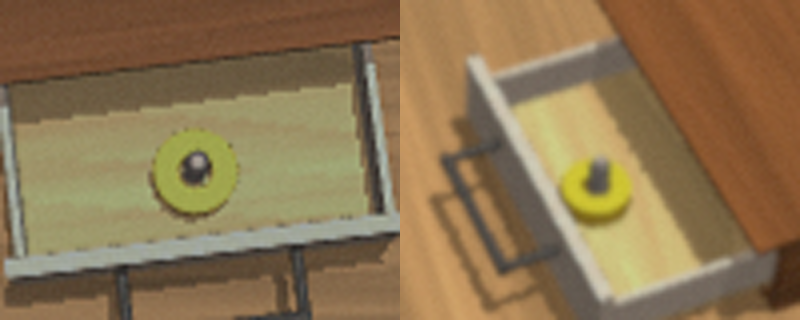

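The yellow ring lies flat around the post, at about (195,172) in the left crop and (597,190) in the right. Next is the blue ring.

{"fn": "move_arm", "kwargs": {"plan": [0,1,0,0,0,0,0,2,0,0,0,0,0,3,-0.8,0,0,0,0,3.5,-1.66,0,0,0,0,3.5,-1.66,0,0,0,0,3.5,-1.66,0,0,0]}}

```text
time_s: 18.52
eef_pos: [0.4741, 0.3013, 0.0598]
eef_rot: [-0.003, -0.048, 0.999, 0.002]
wrist_force: [0.4, -0.3, -0.2]
opening: 0.798
grasp_force: 0.0
```

```bash
python3 - <<'E'
from meas import *
o,p,r=cur(); print(p); delta([.4729,.3095,.0025],tool(np.pi/2+.1,0,0))
E
```

```text
[0.47406843 0.30125631 0.05976164]
d [-0.023  0.165 -1.145] [-0.005 -0.006  0.003]
```

{"fn": "move_arm", "kwargs": {"plan": [-0.02,0.16,-0.4,0,0,0,-0.02,0.16,-0.8,0,0,0,-0.02,0.16,-1.1,0,0,0,-0.02,0.16,-1.1,0,0,0]}}

```text
time_s: 19.02
eef_pos: [0.4712, 0.3089, 0.0023]
eef_rot: [-0.005, -0.048, 0.999, 0.002]
wrist_force: [-0.5, -0.1, 0.2]
opening: 0.793
grasp_force: 0.0
```

{"fn": "move_arm", "kwargs": {"plan": [0,0,0,0,0,0,0,0,0,0,0,0,0,0,0,0,0,0,0,0,0,0,0,0], "grip": 40}}

```text
time_s: 19.52
eef_pos: [0.4729, 0.3102, 0.0045]
eef_rot: [-0.003, -0.048, 0.999, 0.003]
wrist_force: [-0.5, -0.8, 5.6]
opening: 0.508
grasp_force: 61.6
```

{"fn": "move_arm", "kwargs": {"plan": [0,0,0.6,0,0,0,0,0,1.4,0,0,0,0,0,2.2,0,0,0,0,-1.1,2.6,0,0,0,0.3,-2.2,2.6,0,0,0,0.8,-3.3,2.6,0,0,0,1.4,-4.4,2.6,0,0,0,2,-5.4,2.6,0,0,0,2.6,-6.3,2.6,0,0,0,3.16,-7.07,2.6,0,0,0]}}

```text
time_s: 20.78
eef_pos: [0.6305, -0.0455, 0.1331]
eef_rot: [-0.004, -0.048, 0.999, 0.003]
wrist_force: [-0.0, 0.5, -1.0]
opening: 0.505
grasp_force: 61.3
```

{"fn": "move_arm", "kwargs": {"plan": [0,0,-0.4,0,0,0,0,0,-0.7,0,0,0,0,0,-0.7,0,0,0,0,0,-0.7,0,0,0]}}

```text
time_s: 21.28
eef_pos: [0.6296, -0.0425, 0.0985]
eef_rot: [-0.004, -0.049, 0.999, 0.002]
wrist_force: [0.2, -0.3, -0.4]
opening: 0.502
grasp_force: 61.4
```

```bash
python3 - <<'E'
from meas import *
o,p,r=cur(); print(p,o['opening'],o['grasp_force']); delta([.631,-.0433,p[2]],tool(np.pi/2+.1,0,0))
s=cam('side'); z=p[2]-.0045+.01; P=np.r_[p[:2],z]
m=mask(s,(100,100,30),(125,255,255),(285,175,325,215)); print(cv2.boundingRect(m))
t=np.linspace(0,2*np.pi,60); a=proj(s,np.vstack([np.c_[p[0]+.023*np.cos(t),p[1]+.023*np.sin(t),z+h+0*t] for h in(-.01,.01)])); print(a.min(0),a.max(0))
E
```

```text
[ 0.62964734 -0.04246395  0.0985165 ] 0.5021039318031123 61.355483169463696
d [ 0.027 -0.017  0.   ] [-0.005 -0.008  0.002]
(300, 189, 13, 15)
[298.34287729 189.06671689] [313.95148181 205.02228434]
```

{"fn": "move_arm", "kwargs": {"plan": [0.02,-0.01,-0.2,0,0,0,0.02,-0.01,-0.4,0,0,0,0.02,-0.01,-0.5,0,0,0,0.02,-0.01,-0.6,0,0,0,0.02,-0.01,-0.7,0,0,0,0.02,-0.01,-0.74,0,0,0,0.02,-0.01,-0.74,0,0,0]}}

```text
time_s: 22.2
eef_pos: [0.6309, -0.0441, 0.0613]
eef_rot: [-0.004, -0.048, 0.999, 0.002]
wrist_force: [1.0, 0.1, -0.5]
opening: 0.509
grasp_force: 61.4
```

{"fn": "move_arm", "kwargs": {"plan": [0,0,-0.1,0,0,0,0,0,-0.2,0,0,0,0,0,-0.28,0,0,0,0,0,-0.34,0,0,0,0,0,-0.34,0,0,0]}}

```text
time_s: 22.82
eef_pos: [0.6307, -0.044, 0.044]
eef_rot: [-0.004, -0.048, 0.999, 0.003]
wrist_force: [0.2, -0.1, -1.6]
opening: 0.506
grasp_force: 61.4
```

Ring bottom is now about 1 mm above the yellow ring. I'll release it and retreat upward.

{"fn": "move_arm", "kwargs": {"plan": [0,0,-0.02,0,0,0,0,0,-0.02,0,0,0]}}

```text
time_s: 23.08
eef_pos: [0.631, -0.0441, 0.0435]
eef_rot: [-0.003, -0.048, 0.999, 0.002]
wrist_force: [0.3, 0.7, 0.0]
opening: 0.505
grasp_force: 61.4
```

{"fn": "move_arm", "kwargs": {"plan": [0,0,0,0,0,0,0,0,0,0,0,0,0,0,0,0,0,0,0,0,0,0,0,0], "grip": 62}}

```text
time_s: 23.58
eef_pos: [0.631, -0.0441, 0.0434]
eef_rot: [-0.003, -0.048, 0.999, 0.002]
wrist_force: [-0.1, -1.0, -0.2]
opening: 0.726
grasp_force: 0.0
```

{"fn": "move_arm", "kwargs": {"plan": [0,0,0.3,0,0,0,0,0,0.8,0,0,0,0,0,1.6,0,0,0,0,0,2.4,0,0,0,-1,0.5,2.4,0,0,0,-2,1.4,2.4,0,0,0,-3,2.2,2.4,0,0,0,-3.16,3.2,2.4,0,0,0,-3.16,3.4,2.4,0,0,0,-3.16,3.4,2.4,0,0,0]}}

```text
time_s: 24.82
eef_pos: [0.4737, 0.1262, 0.1644]
eef_rot: [-0.003, -0.049, 0.999, 0.002]
wrist_force: [0.9, 0.1, 0.1]
opening: 0.726
grasp_force: 0.0
```

```bash
python3 - <<'E'
from meas import *
o,p,r=cur(); print(o['time_s'],p,o['dq'].round(3),o['wrist_force'])
c=cam('top');s=cam('side')
f=lambda d,u: cv2.resize(d['pixels'][u[1]-40:u[1]+40,u[0]-50:u[0]+50],None,fx=4,fy=4,interpolation=cv2.INTER_CUBIC)
cv2.imwrite('pics/end.png',cv2.hconcat([f(c,(298,185)),f(s,(307,205))])[:,:,::-1])
E
```

```text
24.825 [0.47365224 0.12618437 0.16438304] [-0.036  0.013 -0.003 -0.006 -0.004 -0.01 ] [0.91728951 0.09920171 0.10459039]
```

View pics/end.png

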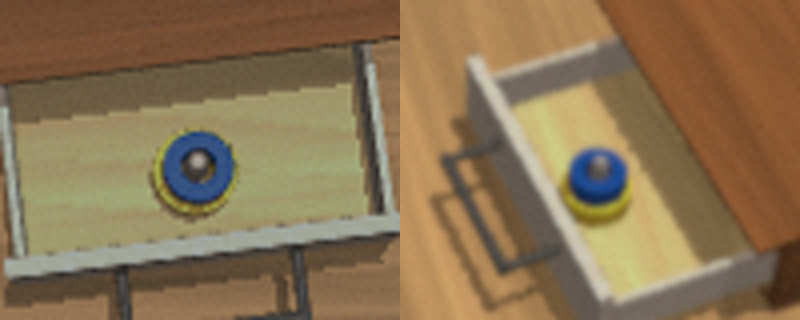

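The blue ring sits flat on the yellow one around the post, at about (198,167) in the left crop and (598,177) in the right. The drawer is still fully open.

```bash
python3 -c "
from bench import ctrl
print(ctrl.hand_in())"
```

```text
the job is handed in; nothing more can be done
None
```

I handed the job in at about 25 s: the drawer is out to its stop (pull peaked at about 29 N, close to the 30 N limit), the yellow ring is flat on the post with the blue ring on top, and no verdict came back.

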